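# Sweep the offcuts into the scrap box

## Task

Clear the carving bench: with your fingertips, sweep the four small wood offcuts across the bench top and over its far edge, so that all four drop into the scrap box hung below that edge. Push them along the bench only, never pick one up, and let none fall on the floor. Leave the tape roll, the gouge, the glue bottle and the log where they are.

Things in the scene. Friction and masses are not known exactly. Their poses are not given: they have to be found in the camera images.
- scrap_box: Empty open-topped grey-painted box fixed outside the bench's far edge, 150 mm in x by 360 mm in y (along the edge), 130 mm high, walls 6 mm. Origin: centre of its underside; x points away from the robot, z up. Its near wall touches the bench's edge face; its rim is 8 mm below the bench top. It hangs at a different place along the edge each time.
- bench_edge (a point): Point on the top of the bench's far edge, midway along the box (75 mm on the robot's side of the box's origin in x, same y). The edge is straight, parallel to world y and has no lip; the bench top is at world z = 0. Left and right of the box there is only the floor below, 0.75 m down.
- offcut_block: Loose pale wood offcut, a plain rectangular block 42 x 32 mm, 20 mm high, about 18 g, free to slide on the bench. Origin: centre of its underside; x along the 42 mm.
- offcut_mitre: Loose pale wood offcut with one end sawn slanting: in plan a trapezium, 32 mm wide, long side 50 mm, short side 22 mm, 20 mm high, about 18 g. Origin: on the underside near its middle (all within 31 mm of it); x along the 50 mm side.
- offcut_disc: Loose pale wood offcut, a slice of round bar lying flat: 40 mm across, 18 mm high, about 16 g. Origin: centre of its underside.
- offcut_ell: Loose pale wood offcut, L-shaped in plan, 42 x 40 mm overall, both limbs 18 mm wide, 18 mm high, about 16 g. Origin: on the underside at the middle of the 42 x 40 outline; x along the 42 mm limb.
- tape_roll: Roll of black tape lying flat and loose on the bench amid the offcuts, 66 mm across, 38 mm hole, 19 mm high, 60 g: stays where it is. Origin: centre of its underside.
- gouge: Wood-carving gouge lying on the bench, beside the work: eight-sided wooden handle 120 mm long and 26 mm thick, brass ferrule, steel blade; 225 mm long in all. Stays where it is. Origin: on the bench below the axis, 110 mm from the handle's butt and 115 mm from the blade's tip; x towards the tip.
- glue_bottle: White glue bottle with an orange nozzle standing upright beside the work, 54 mm across, 158 mm tall, 160 g. Stays where it is. Origin: centre of its underside.
- log: Half-round log with dark bark, a carving in progress, lying flat side down beside the work: 300 mm long, 110 mm wide, 55 mm high, 1.4 kg. Stays where it is. Origin: centre of its underside; x along its length.

How it is judged:
At the end, for the whole second after the job is handed in: All four offcuts lie inside the scrap box, below its rim (origin within the box's 150 x 360 mm outline and no more than 100 mm above its underside), at rest (under 0.05 m/s); tape roll, gouge, glue bottle and log are each within 20 mm of where they were at the start (x of offcut_block in the frame of scrap_box between -0.075 and 0.075 m and y of offcut_block in the frame of scrap_box between -0.18 and 0.18 m and z of offcut_block in the frame of scrap_box between 0 and 0.1 m and linear speed of each of offcut_block, offcut_mitre, offcut_disc, offcut_ell below 0.05 m/s and x of offcut_mitre in the frame of scrap_box between -0.075 and 0.075 m and y of offcut_mitre in the frame of scrap_box between -0.18 and 0.18 m and z of offcut_mitre in the frame of scrap_box between 0 and 0.1 m and x of offcut_disc in the frame of scrap_box between -0.075 and 0.075 m and y of offcut_disc in the frame of scrap_box between -0.18 and 0.18 m and z of offcut_disc in the frame of scrap_box between 0 and 0.1 m and x of offcut_ell in the frame of scrap_box between -0.075 and 0.075 m and y of offcut_ell in the frame of scrap_box between -0.18 and 0.18 m and z of offcut_ell in the frame of scrap_box between 0 and 0.1 m and distance of each of tape_roll, gouge, glue_bottle, log from where it was at the start of the episode below 0.02 m); the robot touches nothing.
It fails at once if an offcut is picked up (its origin more than 35 mm above the bench top) (height (world z) of any of offcut_block, offcut_mitre, offcut_disc, offcut_ell above 0.035 m).
It fails at once if an offcut falls past the scrap box to the floor (height (world z) of any of offcut_block, offcut_mitre, offcut_disc, offcut_ell below -0.25 m).
It fails at once if the tape roll, gouge, glue bottle or log is shifted by more than 20 mm (distance of any of tape_roll, gouge, glue_bottle, log from where it was at the start of the episode above 0.02 m).
It fails at once if the glue bottle is tipped by more than 0.3 rad (angle between glue_bottle's own z axis and vertical above 0.3 rad).
It also fails if it takes over 72 s, if anything falls off the work surface, if the arm or the gripper's body presses on something with over 40 N, if the wrist force passes 120 N, or if a joint passes its speed limit or range.

## Robot

A 6-joint arm with a two-finger parallel gripper is mounted at the origin on the work surface. World frame = base frame: x ahead of the robot, y to its left, z up, the work surface at z = 0. Lengths are in m, angles in rad, forces in N, time in s.
With the tool pointing down it reaches from about 0.275 to 0.725 m from the base axis. Payload 15.9 kg.
Tool frame: the origin (TCP) lies where the fingers leave the gripper's body, on its centre line; the fingertips stand 73 mm ahead of it and the grasp point (between the pads) lies 54 mm ahead of it (manip.nose_length is the distance from the TCP to the fingertips, in m); z points along the fingers, y is the line along which they close (so a half turn about z gives the same grasp; the last joint's range is limited). The gripper opens to 85 mm and grips with 20 to 120 N. Pads are 22 mm wide; open, the fingers measure 114 mm over their backs; the gripper's body (76 mm by 85 mm) begins 54 mm behind the grasp point. The pads swing forward as they close: fully open they stand 13 mm farther back than shut.
Start: joints at [1.257, 0.213, -0.034, 1.323, 0, 1.571], TCP at [0.154, 0.476, 0.304] pointing down, gripper open.
Joint ranges: [-2.98, 2.98], [-0.74, 1.72], [-1.14, 1.35], [-2.1, 2.04], [-1.57, 1.44], [-3.14, 3.14]. Speed limits (rad/s): [1.89, 1.89, 2.39, 2.57, 3.14, 3.14].

## Interface

Orientations are given as a 3x3 rotation matrix whose columns are the frame's x, y, z axes.
In Python, from rig import manip, optics gives the robot as it stands. The module is installed in compiled form; this text tells all that it offers.
- The arm moves only by the shell command python3 -m crank 'ROWS' [OPENING] [FORCE]. ROWS is JSON, one flat list of numbers, 6 for each row, row after row: the shift along the tool's x, y, z in m, then the turn, a rotation vector about the tool's x, y, z in degrees. A call has 1 to 10 rows; each row is the pose to reach, as a shift and turn from the pose commanded when the call began, along the tool's axes at that moment; what a row does not reach only later rows make up. A row lasts 1/10 s, in which the tool goes at most 50 mm and 8.59 degrees, less where a joint would pass 70% of its speed; a pose out of reach is approached as far as the arm can. A call with a gripper value outside its range is refused whole. OPENING is the closure in counts, from 0 (fully open) to 255 (shut), set as the call begins (- or left out, the last holds). The fingers move at their own pace and stop on an object; FORCE is the grip in N (left out, the last holds). Time passes only in rows, so rows that repeat a pose let the fingers close. It gives the time, the measured TCP pose, the force, the opening and the grip force at its end, in the units of the state.
- manip.get_state(): the state, without advancing time (a new reading comes with each control period).
- optics.camera(name): name is "side" or "top"; returns a dict with "image" (384x512x3 uint8, blue, green, red), "intrinsics" (3x3 intrinsics, pixels), "rvec" (rotation vector, rad) and "tvec" (3), from world to camera coordinates, as OpenCV has them. Camera axes: x right, y down, z forward; pixel columns grow to the right and rows downward; lengths in m; the calibration is good to about 2 mm. A picture is of the moment at which its call begins. There is no depth.
- manip.job_done(): hands the job in; it is judged then, once.
The state is a dict: "clock": time; "joint_pos": joint angles; "joint_vel": joint speeds; "effort": joint torques, N m; "position": TCP position; "eef_rot": TCP orientation; "ft_force": force on the tool from outside, world axes, zero at the start; "ft_torque": the same for the moment, N m; "finger_gap": finger opening in m; "gripper_force": force on a finger pad.
Only numpy, scipy, OpenCV 4.12 (cv2) and the standard library are available. Lean on these libraries where they do the work, as an engineer would, in place of code of your own. Each camera call takes 0.05 s, during which the arm holds its last target. There are 200 camera calls.

## Working session

There is one attempt and no reset: what is moved stays moved. The work goes in short steps, Python scripts to look and compute and a shell command to move; the robot and the scene stay as the last step left them, time stands still between calls to the robot, and variables do not carry over. Pictures are saved under pics/ and viewed, at most 10 in all, crops included, and the job is handed in when it is done.

```bash
mkdir -p pics; cat > h.py <<'E'
import numpy as np, cv2
from rig import manip, optics
def cam(n):
    c=optics.camera(n); c['K']=np.array(c['intrinsics'],float); c['R']=cv2.Rodrigues(np.array(c['rvec'],float))[0]; c['t']=np.array(c['tvec'],float).ravel(); return c
def ray(c,uv,z):
    uv=np.atleast_2d(np.array(uv,float)); d=(np.linalg.inv(c['K'])@np.c_[uv,np.ones(len(uv))].T).T@c['R']
    o=-c['R'].T@c['t']; return o+d*((z-o[2])/d[:,2])[:,None]
def proj(c,P):
    return cv2.projectPoints(np.array(P,float).reshape(-1,1,3),np.array(c['rvec'],float),c['t'],c['K'],None)[0].reshape(-1,2)
E
python3 - <<'E'
from h import *
for n in('top','side'):
    c=cam(n); cv2.imwrite(f'pics/{n}0.png',cv2.resize(c['image'],(800,600))); print(n,-c['R'].T@c['t'],c['K'][0,0])
s=manip.get_state();print(s['position'],s['eef_rot'],s['finger_gap'],manip.nose_length)
E
```

```text
top [ 0.41920235 -0.00726695  1.49867668] 489.87500839780296
side [ 0.39716496 -0.75231132  0.61228162] 376.3554846643527
[0.15427426 0.4753646  0.30346825] [[-9.51173154e-01  3.08657647e-01 -2.98465975e-04]
 [ 3.08657791e-01  9.51172667e-01 -9.61970355e-04]
 [-1.30268278e-05 -1.00712422e-03 -9.99999493e-01]] 0.08547493510653864 0.0726
```

View pics/top0.png

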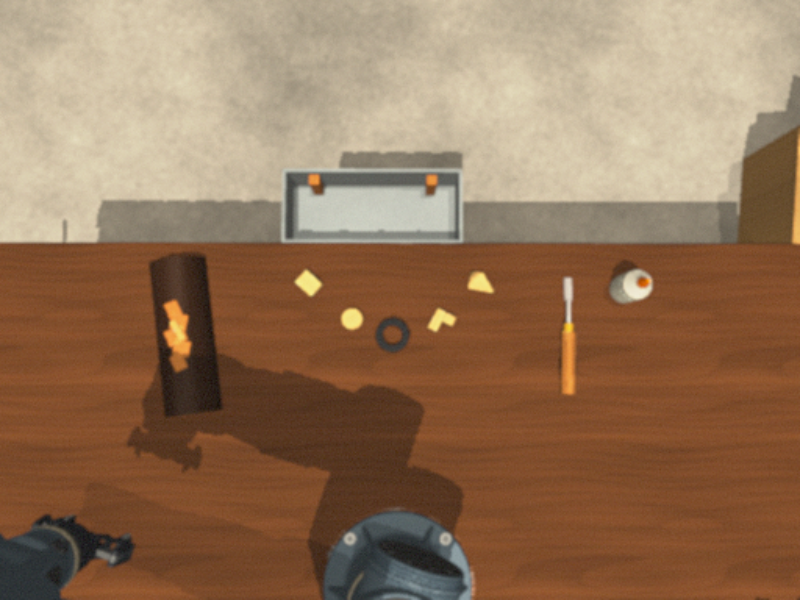

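View pics/side0.png

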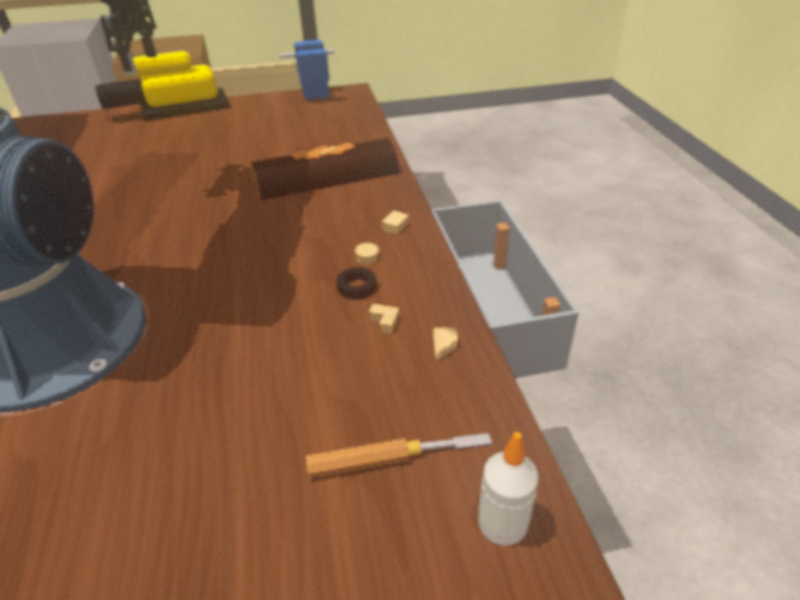

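The top view (800x600) shows the block at (308,283), disc (352,319), ell (441,320), mitre (481,283), tape (393,335), and the box between columns 282 and 463 with the edge at row 242. The side view agrees. The mitre lies beyond the box's right end.

```bash
cat >> h.py <<'E'
def offcuts(c,z=.019,amin=60):
    h=cv2.cvtColor(c['image'],cv2.COLOR_BGR2HSV); m=cv2.inRange(h,(20,60,150),(35,200,255))
    m=cv2.morphologyEx(m,cv2.MORPH_OPEN,np.ones((2,2),np.uint8))
    out=[]
    for k in cv2.findContours(m,cv2.RETR_EXTERNAL,cv2.CHAIN_APPROX_NONE)[0]:
        if cv2.contourArea(k)<amin: continue
        p=ray(c,k.reshape(-1,2),z)[:,:2]; M=cv2.moments(k); 
        out.append((ray(c,[M['m10']/M['m00'],M['m01']/M['m00']],z)[0,:2],p,k))
    return out
E
python3 - <<'E'
from h import *
np.set_printoptions(precision=3,suppress=True)
for n in('top','side'):
    c=cam(n)
    print(n)
    for ctr,p,k in offcuts(c):
        ap=cv2.approxPolyDP(k,2.,True).reshape(-1,2)
        print(ctr,p.min(0),p.max(0),cv2.contourArea(k),'\n  ',ray(c,ap,.019)[:,:2].tolist() if n=='top' else '')
    if n=='top':
        s=.64
        print('box rim corners',ray(c,np.array([[282,169],[463,169],[282,242],[463,242]])*s,-.008)[:,:2].tolist())
        print('edge',ray(c,np.array([[200,242],[600,242]])*s,0)[:,:2].tolist())
        h=cv2.cvtColor(c['image'],cv2.COLOR_BGR2HSV); m=np.zeros(h.shape[:2],np.uint8); m[195:232,235:268]=cv2.inRange(h,(0,0,0),(180,255,75))[195:232,235:268]
        k=max(cv2.findContours(m,cv2.RETR_EXTERNAL,1)[0],key=cv2.contourArea); p=ray(c,k.reshape(-1,2),.019)
        print('tape',p.min(0),p.max(0))
        print('gouge',ray(c,np.array([[568,280],[568,393],[562,360],[575,360]])*s,.013)[:,:2].tolist())
        print('log',ray(c,np.array([[150,262],[207,257],[166,416],[222,408]])*s,.02)[:,:2].tolist())
        print('bottle base',ray(c,np.array([[612,290]])*s,.02)[:,:2])
E
```

```text
top
[ 0.504 -0.085] [ 0.486 -0.11 ] [ 0.522 -0.065] 91.5 
   [[0.5072119420711949, -0.11032412798775983], [0.5223067515137056, -0.0801046977423624], [0.4889612780407243, -0.0649248767509454], [0.4859645450588144, -0.07700622559682356], [0.5011047738738831, -0.08610768970290249], [0.49509119043208605, -0.10423079212610381]]
[0.505 0.087] [0.489 0.068] [0.522 0.104] 106.5 
   [[0.5219331202403045, 0.09547661418238028], [0.4976774419649706, 0.10434636804188305], [0.48862552695955574, 0.09520507500946351], [0.49169252959657533, 0.0740794852743211], [0.5128876288460422, 0.07120066732590752]]
[ 0.575 -0.162] [ 0.559 -0.183] [ 0.593 -0.141] 91.5 
   [[0.5711281890414988, -0.14093934837723265], [0.559020909267395, -0.18335593479780996], [0.592578593462235, -0.1684260239824779]]
[0.575 0.171] [0.552 0.147] [0.598 0.196] 138.0 
   [[0.5979377031321544, 0.17817840466668017], [0.573447153646164, 0.1960745909735517], [0.5521820134181654, 0.16242749492696099], [0.5735528601323016, 0.14750664627692645]]
box rim corners [[0.8087161314651015, 0.23285490834548667], [0.8095836783328307, -0.13004787302168225], [0.6608832398876534, 0.23053630964809918], [0.6616945447697242, -0.12933235679564253]]
edge [[0.6592345621311124, 0.39136436077419556], [0.6610181608793808, -0.39978249066791766]]
tape [ 0.447 -0.02   0.019] [0.51  0.041 0.019]
gouge [[0.5838133694980309, -0.33233709784205095], [0.36468054944511713, -0.3286669192913964], [0.428072627609949, -0.3181147489436871], [0.4281239421327497, -0.34327938091107446]]
log [[0.6164952260361997, 0.4823330917831607], [0.6265545123275427, 0.3716804864765228], [0.3197323627768423, 0.44265074236564617], [0.33510855655766525, 0.33592401017771417]]
bottle base [[ 0.564 -0.416]]
side
[-0.329  1.035] [-0.409  0.888] [-0.264  1.262] 159.5 
   
[-0.391  1.946] [-0.598  1.822] [-0.19  2.08] 576.5 
   
[1.33  0.878] [0.54  0.014] [2.38  1.856] 21529.0 
   
[0.281 1.519] [-0.059  0.961] [0.535 2.064] 3344.0
```

```bash
cat > rows.py <<'E'
import sys,numpy as np
from scipy.spatial.transform import Rotation as Ro
from rig import manip
s=manip.get_state(); p=np.array(s['position']); R=np.array(s['eef_rot'])
print('t %.1f'%s['clock'],p.round(4),'yaw %.1f'%np.degrees(np.arctan2(R[1,0],R[0,0])),'gap %.3f'%s['finger_gap'],'F',np.round(s['ft_force'],1),'q',np.round(s['joint_pos'],2))
for a in sys.argv[1:]:
    x,y,z,w=map(float,a.split(',')); w=np.radians(w)
    T=np.array([[np.cos(w),np.sin(w),0],[np.sin(w),-np.cos(w),0],[0,0,-1]])
    print(a,(R.T@(np.array([x,y,z])-p)).round(3),Ro.from_matrix(R.T@T).as_rotvec(degrees=True).round(1))
E
python3 rows.py .535,.196,.2,148 .535,.196,.080,148
```

```text
t 0.2 [0.1543 0.4754 0.3036] yaw 162.0 gap 0.085 F [-0.4 -0.  -0.7] q [ 1.26  0.21 -0.03  1.32  0.    1.57]
.535,.196,.2,148 [-0.448 -0.148  0.104] [-0.  0. 14.]
.535,.196,.080,148 [-0.448 -0.148  0.224] [-0.  0. 14.]
```

```bash
python3 -m crank '[-0.448,-0.148,0.1,0,0,14,-0.448,-0.148,0.1,0,0,14,-0.448,-0.148,0.1,0,0,14,-0.448,-0.148,0.1,0,0,14,-0.448,-0.148,0.1,0,0,14,-0.448,-0.148,0.1,0,0,14,-0.448,-0.148,0.1,0,0,14,-0.448,-0.148,0.1,0,0,14,-0.448,-0.148,0.1,0,0,14,-0.448,-0.148,0.1,0,0,14]' 190 20; python3 rows.py .535,.196,.08,148
```

```text
clock: 1.2
position: [0.5367, 0.1941, 0.2029]
eef_rot: [[-0.847, 0.531, -0.0], [0.531, 0.847, -0.001], [0.0, -0.001, -1.0]]
ft_force: [-0.2, 0.7, -0.0]
finger_gap: 0.0215
gripper_force: 0.0
t 1.2 [0.5367 0.1941 0.2029] yaw 147.9 gap 0.022 F [-0.2  0.7 -0. ] q [ 0.35  0.39 -0.04  1.13 -0.    0.91]
.535,.196,.08,148 [0.002 0.001 0.123] [-0.  -0.  -0.1]
```

```bash
python3 -m crank '[0.002,0.001,0.045,0,0,0,0.002,0.001,0.09,0,0,0,0.002,0.001,0.122,0,0,0,0.002,0.001,0.122,0,0,0,-0.015,0.001,0.122,0,0,0,-0.03,0.001,0.122,0,0,0,-0.045,0.001,0.122,0,0,0,-0.06,0.001,0.122,0,0,0,-0.075,0.001,0.122,0,0,0,-0.09,0.001,0.122,0,0,0]'; python3 - <<'E'
from h import *
for n in('top','side'):
    c=cam(n); cv2.imwrite(f'pics/{n}1.png',c['image'][100:330,150:450] if n=='top' else c['image'][100:300,200:400])
a,b=[cv2.imread(f'pics/{n}1.png') for n in('top','side')]
a=cv2.resize(a,(400,307));b=cv2.resize(b,(400,400));cv2.imwrite('pics/b1.png',np.hstack([cv2.copyMakeBorder(a,0,93,0,0,0),b]))
E
```

```text
clock: 2.2
position: [0.6131, 0.149, 0.083]
eef_rot: [[-0.848, 0.53, 0.001], [0.53, 0.848, 0.0], [-0.001, 0.001, -1.0]]
ft_force: [0.8, 0.7, -0.8]
finger_gap: 0.022
gripper_force: 0.1
```

View pics/b1.png

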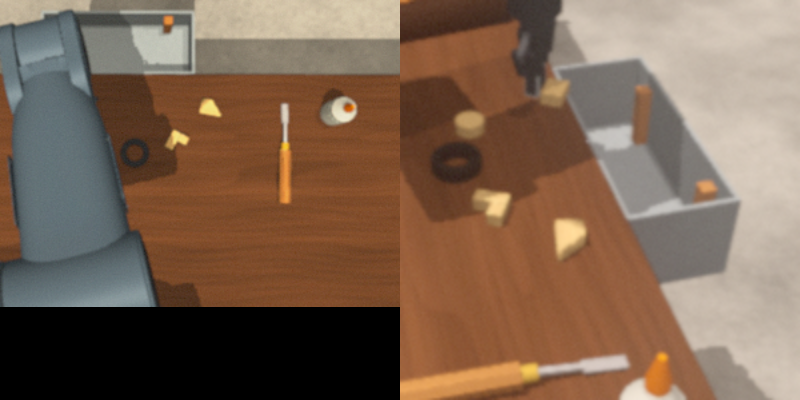

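The block rides flat ahead of the fingertips at (555,93) in the side crop, near the edge and inside the box's span. I'll continue the push over the edge, then lift.

```bash
python3 -m crank '[-0.02,0,0,0,0,0,-0.04,0,0,0,0,0,-0.055,0,0,0,0,0,-0.07,0,0,0,0,0,-0.08,0,0,0,0,0,-0.08,0,0,0,0,0,-0.08,0,-0.04,0,0,0,-0.08,0,-0.08,0,0,0,-0.03,0,-0.09,0,0,0,0.02,0,-0.09,0,0,0]'; python3 rows.py .455,.09,.16,180 .455,.09,.08,180
```

```text
clock: 3.3
position: [0.5957, 0.1606, 0.1743]
eef_rot: [[-0.848, 0.531, 0.005], [0.531, 0.848, 0.001], [-0.003, 0.004, -1.0]]
ft_force: [0.3, 0.9, -0.0]
finger_gap: 0.0216
gripper_force: 0.0
t 3.3 [0.5957 0.1606 0.1743] yaw 147.9 gap 0.022 F [ 0.3  0.9 -0. ] q [0.26 0.5  0.05 1.11 0.   0.82]
.455,.09,.16,180 [ 0.082 -0.135  0.014] [  0.2   0.2 -32.1]
.455,.09,.08,180 [ 0.082 -0.135  0.094] [  0.2   0.2 -32.1]
```

```bash
python3 -m crank '[0.082,-0.135,0,0,0,-32,0.082,-0.135,0,0,0,-32,0.082,-0.135,0,0,0,-32,0.082,-0.135,0,0,0,-32,0.082,-0.135,0.014,0,0,-32,0.082,-0.135,0.05,0,0,-32,0.082,-0.135,0.094,0,0,-32,0.082,-0.135,0.094,0,0,-32,0.082,-0.135,0.094,0,0,-32]'; python3 rows.py .685,.09,.082,180
```

```text
clock: 4.2
position: [0.4534, 0.0889, 0.0776]
eef_rot: [[-1.0, -0.001, -0.002], [-0.001, 1.0, -0.0], [0.002, -0.0, -1.0]]
ft_force: [0.4, -0.0, 0.1]
finger_gap: 0.0219
gripper_force: 0.0
t 4.2 [0.4534 0.0889 0.0776] yaw -180.0 gap 0.022 F [ 0.4 -0.   0.1] q [ 0.19  0.31 -0.52  0.74  0.    0.19]
.685,.09,.082,180 [-0.232  0.001 -0.005] [-0.  -0.1  0. ]
```

```bash
python3 -m crank '[-0.015,0,-0.004,0,0,0,-0.03,0,-0.004,0,0,0,-0.045,0,-0.004,0,0,0,-0.06,0,-0.004,0,0,0,-0.075,0,-0.004,0,0,0,-0.09,0,-0.004,0,0,0,-0.105,0,-0.004,0,0,0,-0.12,0,-0.004,0,0,0,-0.135,0,-0.004,0,0,0,-0.15,0,-0.004,0,0,0]'; python3 rows.py; python3 - <<'E'
from h import *
c=cam('side'); cv2.imwrite('pics/s2.png',cv2.resize(c['image'][100:300,200:400],(500,500)))
E
```

```text
clock: 5.2
position: [0.6049, 0.0891, 0.083]
eef_rot: [[-1.0, -0.001, 0.001], [-0.001, 1.0, 0.0], [-0.001, 0.0, -1.0]]
ft_force: [0.3, -0.3, -0.8]
finger_gap: 0.0216
gripper_force: 0.1
t 5.2 [0.6049 0.0891 0.083 ] yaw -180.0 gap 0.022 F [ 0.3 -0.3 -0.8] q [ 0.15  0.56 -0.1   0.91  0.    0.15]
```

View pics/s2.png

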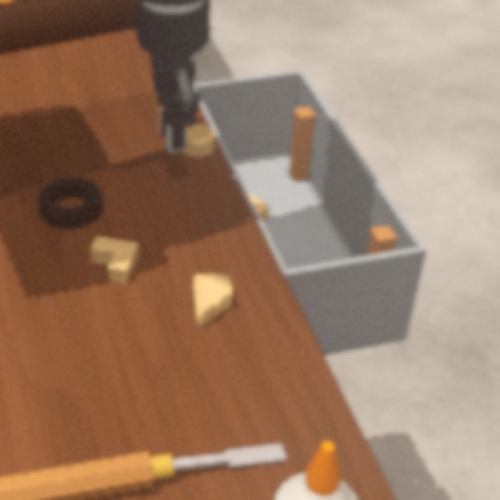

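The disc is at (200,140) ahead of the fingers, close to the edge. The block can be seen inside the box at (258,208).

```bash
python3 -m crank '[-0.02,0,0,0,0,0,-0.035,0,0,0,0,0,-0.05,0,0,0,0,0,-0.065,0,0,0,0,0,-0.08,0,0,0,0,0,-0.08,0,0,0,0,0,-0.08,0,-0.04,0,0,0,-0.08,0,-0.08,0,0,0,-0.03,0,-0.09,0,0,0,0.02,0,-0.09,0,0,0]'; python3 rows.py .456,-.102,.174,199.5 .456,-.102,.08,199.5
```

```text
clock: 6.25
position: [0.5856, 0.0891, 0.1745]
eef_rot: [[-1.0, -0.0, 0.005], [-0.0, 1.0, 0.001], [-0.005, 0.001, -1.0]]
ft_force: [0.4, 1.7, -0.1]
finger_gap: 0.0217
gripper_force: 0.0
t 6.2 [0.5856 0.0891 0.1745] yaw -180.0 gap 0.022 F [ 0.4  1.7 -0.1] q [ 0.15  0.45 -0.03  1.08  0.    0.15]
.456,-.102,.174,199.5 [ 0.13  -0.191 -0.   ] [  0.    0.3 -19.5]
.456,-.102,.08,199.5 [ 0.13  -0.191  0.094] [  0.    0.3 -19.5]
```

```bash
python3 -m crank '[0.13,-0.191,0,0,0,-19.5,0.13,-0.191,0,0,0,-19.5,0.13,-0.191,0,0,0,-19.5,0.13,-0.191,0,0,0,-19.5,0.13,-0.191,0,0,0,-19.5,0.13,-0.191,0,0,0,-19.5,0.13,-0.191,0.045,0,0,-19.5,0.13,-0.191,0.094,0,0,-19.5,0.13,-0.191,0.094,0,0,-19.5,0.13,-0.191,0.094,0,0,-19.5]'; python3 rows.py .685,-.022,.082,199.5; python3 - <<'E'
from h import *
c=cam('side'); cv2.imwrite('pics/s3.png',cv2.resize(c['image'][100:300,200:400],(500,500)))
E
```

```text
clock: 7.25
position: [0.4546, -0.1015, 0.0776]
eef_rot: [[-0.942, -0.335, -0.002], [-0.335, 0.942, 0.001], [0.001, 0.001, -1.0]]
ft_force: [-1.5, -0.1, 0.7]
finger_gap: 0.0219
gripper_force: 0.0
t 7.2 [ 0.4546 -0.1015  0.0776] yaw -160.4 gap 0.022 F [-1.5 -0.1  0.7] q [-0.22  0.32 -0.51  0.74  0.   -0.56]
.685,-.022,.082,199.5 [-0.244 -0.002 -0.005] [ 0.1 -0.1  0.1]
```

View pics/s3.png

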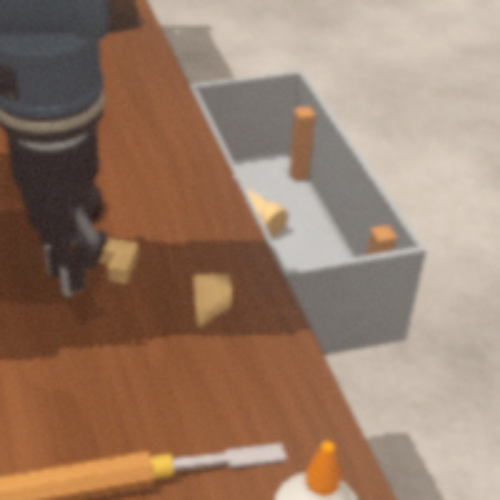

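The block and disc are in the box at around (268,212). The fingers stand behind the ell, which is at (122,260).

```bash
python3 -m crank '[-0.015,0,-0.004,0,0,0,-0.03,0,-0.004,0,0,0,-0.045,0,-0.004,0,0,0,-0.06,0,-0.004,0,0,0,-0.075,0,-0.004,0,0,0,-0.09,0,-0.004,0,0,0,-0.105,0,-0.004,0,0,0,-0.12,0,-0.004,0,0,0,-0.135,0,-0.004,0,0,0,-0.15,0,-0.004,0,0,0]'; python3 rows.py .69,-.022,.082,199.5; python3 - <<'E'
from h import *
c=cam('side'); cv2.imwrite('pics/s4.png',cv2.resize(c['image'][100:300,200:400],(500,500)))
E
```

```text
clock: 8.3
position: [0.5974, -0.0514, 0.0829]
eef_rot: [[-0.942, -0.335, 0.001], [-0.335, 0.942, 0.0], [-0.001, -0.0, -1.0]]
ft_force: [0.4, 0.1, 0.8]
finger_gap: 0.0216
gripper_force: 0.0
t 8.3 [ 0.5974 -0.0514  0.0829] yaw -160.5 gap 0.022 F [0.4 0.1 0.8] q [-0.09  0.54 -0.13  0.89  0.   -0.43]
.69,-.022,.082,199.5 [-0.097 -0.003  0.001] [-0.  0.  0.]
```

View pics/s4.png

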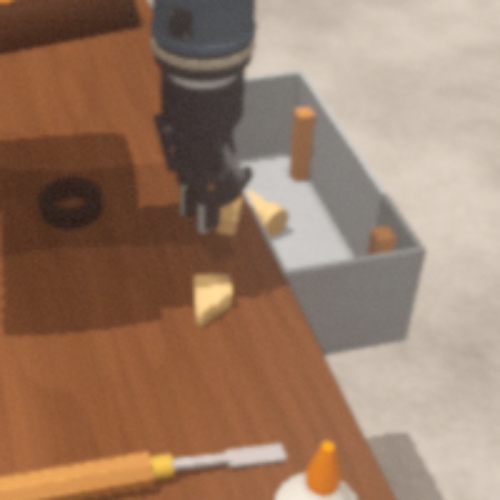

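The ell is ahead of the fingers at (230,218), near the edge. I'll finish this push, then move to the mitre's outer side.

```bash
python3 -m crank '[-0.02,0,0,0,0,0,-0.035,0,0,0,0,0,-0.05,0,0,0,0,0,-0.065,0,0,0,0,0,-0.08,0,0,0,0,0,-0.095,0,0,0,0,0,-0.095,0,0,0,0,0,-0.095,0,-0.045,0,0,0,-0.095,0,-0.09,0,0,0,-0.05,0,-0.09,0,0,0]'; python3 rows.py .574,-.216,.174,270 .574,-.216,.082,270
```

```text
clock: 9.35
position: [0.6523, -0.0348, 0.182]
eef_rot: [[-0.942, -0.336, 0.02], [-0.336, 0.942, -0.001], [-0.018, -0.007, -1.0]]
ft_force: [1.5, -0.6, -0.1]
finger_gap: 0.0219
gripper_force: 0.0
t 9.3 [ 0.6523 -0.0348  0.182 ] yaw -160.4 gap 0.022 F [ 1.5 -0.6 -0.1] q [-0.05  0.56  0.16  1.15  0.   -0.4 ]
.574,-.216,.174,270 [ 0.135 -0.144  0.007] [ -1.    0.7 -70.4]
.574,-.216,.082,270 [ 0.136 -0.144  0.099] [ -1.    0.7 -70.4]
```

```bash
python3 -m crank '[0.135,-0.144,0,0,0,-70.5,0.135,-0.144,0,0,0,-70.5,0.135,-0.144,0,0,0,-70.5,0.135,-0.144,0,0,0,-70.5,0.135,-0.144,0,0,0,-70.5,0.135,-0.144,0,0,0,-70.5,0.135,-0.144,0,0,0,-70.5,0.135,-0.144,0,0,0,-70.5,0.135,-0.144,0,0,0,-70.5,0.135,-0.144,0,0,0,-70.5]'; python3 rows.py .574,-.216,.081,270; python3 - <<'E'
from h import *
c=cam('side')
np.set_printoptions(precision=3,suppress=True)
for n in ('side','top'):
    c=cam(n)
    for ctr,p,k in offcuts(c,.02,30):
        if .4<ctr[0]<.9 and abs(ctr[1])<.4: print(n,ctr,p.min(0),p.max(0),len(k))
E
```

```text
clock: 10.35
position: [0.564, -0.2161, 0.1724]
eef_rot: [[0.001, -1.0, -0.0], [-1.0, -0.001, -0.0], [0.0, 0.0, -1.0]]
ft_force: [0.2, -0.5, -0.1]
finger_gap: 0.0215
gripper_force: 0.0
t 10.3 [ 0.564  -0.2161  0.1724] yaw -89.9 gap 0.022 F [ 0.2 -0.5 -0.1] q [-0.37  0.48  0.01  1.1  -0.   -1.94]
.574,-.216,.081,270 [-0.    -0.01   0.091] [ 0.  -0.   0.1]
side [ 0.49  -0.336] [ 0.484 -0.344] [ 0.497 -0.328] 22
top [0.687 0.098] [0.672 0.081] [0.703 0.121] 35
top [ 0.688 -0.021] [ 0.675 -0.044] [ 0.706 -0.007] 40
```

```bash
python3 -m crank '[0,-0.01,0.045,0,0,0,0,-0.01,0.09,0,0,0,0,-0.01,0.09,0,0,0,0,-0.01,0.09,0,0,0,-0.015,-0.01,0.09,0,0,0,-0.03,-0.01,0.09,0,0,0,-0.042,-0.01,0.09,0,0,0,-0.054,-0.01,0.09,0,0,0,-0.066,-0.01,0.09,0,0,0,-0.078,-0.01,0.09,0,0,0]'; python3 rows.py; python3 - <<'E'
from h import *
c=cam('side'); cv2.imwrite('pics/s5.png',cv2.resize(c['image'][130:330,200:400],(500,500)))
E
```

```text
clock: 11.5
position: [0.5749, -0.1372, 0.0821]
eef_rot: [[0.001, -1.0, 0.0], [-1.0, -0.001, -0.0], [0.0, -0.0, -1.0]]
ft_force: [0.6, -0.3, 0.1]
finger_gap: 0.022
gripper_force: 0.1
t 11.5 [ 0.5749 -0.1372  0.0821] yaw -90.0 gap 0.022 F [ 0.6 -0.3  0.1] q [-0.23  0.53 -0.16  0.88 -0.   -1.81]
```

View pics/s5.png

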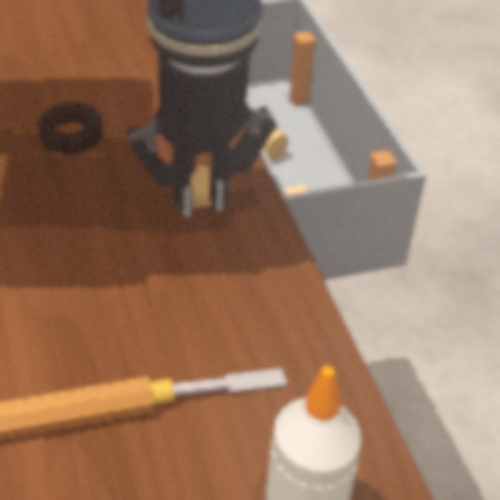

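The mitre shows in the gap between the fingers at (200,185) and is travelling ahead of them. I'll push it 50 mm more in +y, back off and look.

```bash
python3 -m crank '[-0.013,0,0,0,0,0,-0.026,0,0,0,0,0,-0.038,0,0,0,0,0,-0.05,0,0,0,0,0,-0.05,0,0,0,0,0,-0.02,0,0,0,0,0,0,0,-0.02,0,0,0,0.02,0.03,-0.07,0,0,0,0.05,0.08,-0.09,0,0,0,0.05,0.13,-0.09,0,0,0]'; python3 -m crank '[0.05,0.08,0,0,0,0,0.05,0.08,0,0,0,0,0.05,0.08,0,0,0,0,0.05,0.08,0,0,0,0]'; python3 rows.py; python3 - <<'E'
from h import *
np.set_printoptions(precision=3,suppress=True)
c=cam('top')
for ctr,p,k in offcuts(c,.02,30):
    if .4<ctr[0]<.9 and abs(ctr[1])<.4: print(ctr,p.min(0),p.max(0),ray(c,cv2.approxPolyDP(k,1.5,True).reshape(-1,2),.02)[:,:2].tolist())
d=cam('side')
cv2.imwrite('pics/b6.png',np.hstack([cv2.resize(c['image'][130:250,170:290],(390,390)),cv2.resize(d['image'][100:300,200:400],(390,390))]))
E
```

```text
clock: 12.55
position: [0.4631, -0.1877, 0.1717]
eef_rot: [[-0.0, -1.0, 0.004], [-1.0, 0.0, -0.002], [0.002, -0.004, -1.0]]
ft_force: [-0.1, -0.6, 0.1]
finger_gap: 0.0219
gripper_force: 0.0
clock: 12.95
position: [0.3821, -0.2364, 0.1699]
eef_rot: [[-0.002, -1.0, 0.001], [-1.0, 0.002, -0.0], [0.0, -0.001, -1.0]]
ft_force: [-0.1, 0.3, 0.9]
finger_gap: 0.0219
gripper_force: 0.0
t 12.9 [ 0.3821 -0.2364  0.1699] yaw -90.1 gap 0.022 F [-0.1  0.3  0.9] q [-0.55  0.18 -0.42  0.97  0.   -2.12]
[ 0.581 -0.063] [ 0.559 -0.077] [ 0.595 -0.044] [[0.5952659252633373, -0.05286336520823427], [0.5830214707447101, -0.043747942659901645], [0.5586903759698565, -0.07406858514850127], [0.5922614679373844, -0.07716606224641455]]
[0.686 0.098] [0.672 0.078] [0.703 0.121] [[0.6872091300585591, 0.07843050343252989], [0.7026422485624704, 0.09382416518420973], [0.6902097854531243, 0.1181614072781837], [0.6809322678813815, 0.12112710680691002], [0.6717409139276602, 0.09052637169768006], [0.6748475627453, 0.08139482082935127]]
[ 0.688 -0.022] [ 0.675 -0.044] [ 0.709 -0.007] [[0.7059712939725118, -0.007051730743337789], [0.6750555480205092, -0.010169978986585056], [0.6782192200102461, -0.04374767158882931], [0.6905729162348091, -0.0406922935154507], [0.6905310110056235, -0.02236060401276699], [0.7090978473848206, -0.019279003216889225]]
```

View pics/b6.png

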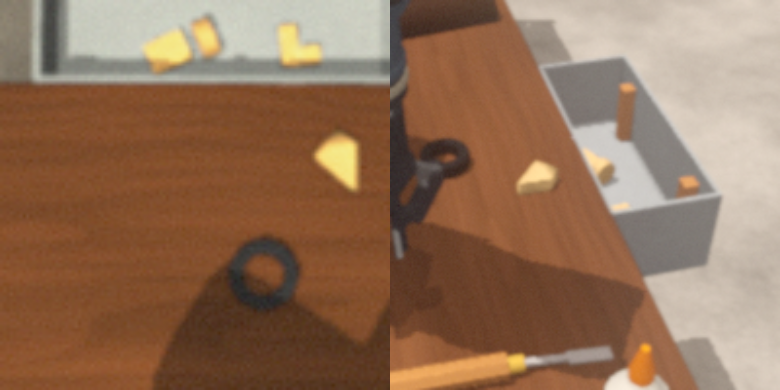

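Three offcuts are in the box: block at (165,50), disc (205,38) and ell (298,48). The mitre, at about (0.581,-0.063), points its sharp corner back at the robot. I'll cradle that corner in a narrower finger gap and push at about 25°.

```bash
python3 rows.py .529,-.088,.17,205; 
```

```text
t 13.1 [ 0.3832 -0.2357  0.1697] yaw -90.0 gap 0.022 F [-0.2  0.3 -1. ] q [-0.55  0.18 -0.42  0.97  0.   -2.12]
.529,-.088,.17,205 [-0.148 -0.146 -0.   ] [-0.  0. 65.]
```

```bash
python3 -m crank '[-0.148,-0.146,0,0,0,65,-0.148,-0.146,0,0,0,65,-0.148,-0.146,0,0,0,65,-0.148,-0.146,0,0,0,65,-0.148,-0.146,0,0,0,65,-0.148,-0.146,0,0,0,65,-0.148,-0.146,0,0,0,65,-0.148,-0.146,0,0,0,65,-0.148,-0.146,0,0,0,65,-0.148,-0.146,0,0,0,65]' 215; python3 rows.py .529,-.088,.081,205
```

```text
clock: 14.05
position: [0.5289, -0.087, 0.1693]
eef_rot: [[-0.904, -0.428, -0.0], [-0.428, 0.904, 0.0], [0.0, 0.0, -1.0]]
ft_force: [-0.0, 0.2, 0.4]
finger_gap: 0.0135
gripper_force: 0.0
t 14.1 [ 0.5289 -0.087   0.1693] yaw -154.7 gap 0.013 F [-0.   0.2  0.4] q [-0.16  0.35 -0.2   1.02  0.   -0.61]
.529,-.088,.081,205 [ 0.    -0.001  0.088] [ 0.  -0.   0.3]
```

```bash
python3 -m crank '[0,-0.001,0.044,0,0,0,0,-0.001,0.087,0,0,0,0,-0.001,0.087,0,0,0,-0.012,-0.001,0.087,0,0,0,-0.024,-0.001,0.087,0,0,0,-0.036,-0.001,0.087,0,0,0,-0.048,-0.001,0.087,0,0,0,-0.06,-0.001,0.087,0,0,0,-0.072,-0.001,0.087,0,0,0,-0.084,-0.001,0.087,0,0,0]'; python3 rows.py; python3 - <<'E'
from h import *
c=cam('side'); cv2.imwrite('pics/s7.png',cv2.resize(c['image'][100:300,200:400],(500,500)))
E
```

```text
clock: 15.05
position: [0.607, -0.0523, 0.084]
eef_rot: [[-0.906, -0.424, 0.002], [-0.424, 0.906, -0.0], [-0.002, -0.001, -1.0]]
ft_force: [-0.7, -0.5, 1.3]
finger_gap: 0.0132
gripper_force: 0.7
t 15.1 [ 0.607  -0.0523  0.084 ] yaw -154.9 gap 0.013 F [-0.7 -0.5  1.3] q [-0.09  0.56 -0.1   0.91 -0.   -0.52]
```

View pics/s7.png

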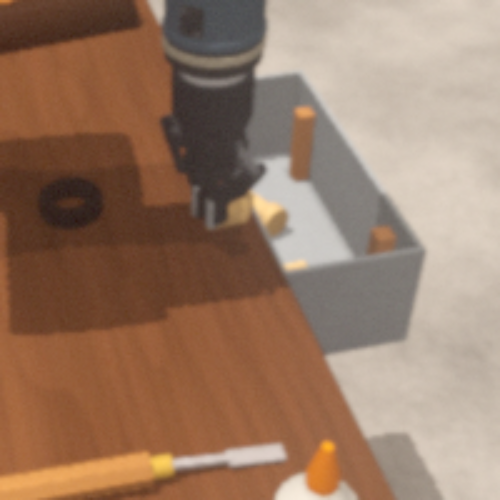

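The mitre is held ahead of the fingers at (235,212), close to the edge. I'll push it over and pull back level before lifting.

```bash
python3 -m crank '[-0.018,0,0,0,0,0,-0.036,0,0,0,0,0,-0.054,0,0,0,0,0,-0.072,0,0,0,0,0,-0.09,0,0,0,0,0,-0.094,0,0,0,0,0,-0.094,0,0,0,0,0,-0.06,0,0,0,0,0,-0.02,0,0,0,0,0,0.02,0,0,0,0,0]'; python3 -m crank '[0.05,0,-0.05,0,0,0,0.1,0,-0.1,0,0,0,0.14,-0.04,-0.1,0,0,0,0.18,-0.08,-0.1,0,0,0,0.18,-0.08,-0.1,0,0,0,0.18,-0.08,-0.1,0,0,0,0.18,-0.08,-0.1,0,0,0]'; python3 - <<'E'
from h import *
np.set_printoptions(precision=3,suppress=True)
c=cam('top')
for ctr,p,k in offcuts(c,-.10,25):
    if .4<ctr[0]<.9 and abs(ctr[1])<.4: print(ctr,p.min(0),p.max(0))
d=cam('side')
cv2.imwrite('pics/b8.png',np.hstack([cv2.resize(c['image'][90:250,160:320],(390,390)),cv2.resize(d['image'][100:300,200:400],(390,390))]))
E
```

```text
clock: 16.1
position: [0.5849, -0.0621, 0.0827]
eef_rot: [[-0.906, -0.423, 0.0], [-0.423, 0.906, -0.0], [0.0, -0.0, -1.0]]
ft_force: [1.0, -0.0, 0.4]
finger_gap: 0.0135
gripper_force: 0.0
clock: 16.8
position: [0.4568, -0.2107, 0.1829]
eef_rot: [[-0.907, -0.421, 0.001], [-0.421, 0.907, -0.0], [-0.0, -0.0, -1.0]]
ft_force: [0.3, 1.1, 0.1]
finger_gap: 0.0134
gripper_force: 0.0
[0.708 0.107] [0.692 0.085] [0.726 0.132]
[ 0.715 -0.023] [ 0.696 -0.047] [ 0.739 -0.004]
```

View pics/b8.png

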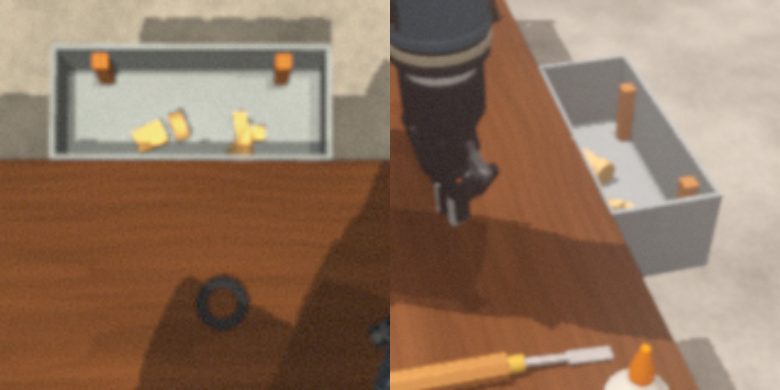

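The bench is clear of offcuts. The block and disc lie in the box at (150,135) and (178,125), and the mitre on or beside the ell at (245,132). The tape is undisturbed and the arm is clear, so I'm handing in.

```bash
python3 -c "
from rig import manip
print(manip.job_done())"
```

```text
the job is handed in; nothing more can be done
None
```

I swept all four offcuts over the far edge into the scrap box and handed the job in at about 17 s; the hand-in gave no verdict, and the last pictures show all four in the box and the tape roll, gouge and bottle unmoved by eye (the log was out of view).

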